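# Set a drilled plate up for inspection on two steel blocks

## Robot

A 6-joint arm with a two-finger parallel gripper is mounted at the origin on the work surface; the furniture and walls round the work are solid. World frame = base frame: x ahead of the robot, y to its left, z up, the work surface at z = 0. Lengths are in m, angles in rad, forces in N, time in s.
With the tool pointing down it reaches from about 0.25 to 0.725 m from the base axis. Payload 4 kg.
Tool frame: the origin (TCP) lies midway between the tips of the shut fingers; the grasp point (between the pads) lies 19 mm behind it; z points along the fingers, y is the line along which they close (so a half turn about z gives the same grasp; the last joint's range is limited). The gripper opens to 85 mm and grips with 20 to 120 N. Pads are 22 mm wide; open, the fingers measure 114 mm over their backs; the gripper's body (76 mm by 85 mm) begins 54 mm behind the grasp point. The pads swing forward as they close: fully open they stand 13 mm farther back than shut.
Start: joints at [-1.333, 0.241, 0.005, 1.335, 0, 1.571], TCP at [0.118, -0.486, 0.231] pointing down, gripper open.
Joint ranges: [-2.72, 2.72], [-1.05, 1.87], [-1.09, 1.28], [-1.99, 2.15], [-1.42, 1.44], [-3.14, 3.14]. Speed limits (rad/s): [2.79, 2.79, 3.14, 3.14, 3.14, 3.14].

## Interface

Orientations are given as a unit quaternion [x, y, z, w].
In Python, from workcell import get_obs, camera, job_done, silhouettes gives the robot as it stands. The module is installed in compiled form; this text tells all that it offers.
- The arm moves only by the tool drive_tool, never from a script. Its argument "increments" is a list of rows, each a list of 3 entries, a list of its own where there are three numbers: the shift along the world's x, y, z in mm, then the turn, a rotation vector about the world's x, y, z in degrees, then the opening, from 0 (shut) to 1 (fully open). A call has 1 to 8 rows; each row shifts and turns the commanded pose from where the row before left it; what a row does not reach is not made up. A row lasts 1/12 s, in which the tool goes at most 41.7 mm and 7.16 degrees, less where a joint would pass 70% of its speed; a pose out of reach is approached as far as the arm can. A call is refused whole if a number of a shift passes 41.7 or a number of a turn 7.16, either way. A call with a gripper value outside its range is refused whole. The fingers move at their own pace and stop on an object; the grip force is fixed at half the most. Time passes only in rows, so rows that do not move let the fingers close. It gives the time, the measured TCP pose, the force, the opening and the grip force at its end, in the units of the state.
- get_obs(): the state, without advancing time (a new reading comes with each control period).
- camera(name): name is "side" or "top" or "wrist"; returns a dict with "image" (420x560x3 uint8, red, green, blue), "K" (3x3 intrinsics, pixels), "view" (4x4, takes a point from world to camera coordinates). Camera axes: x right, y down, z forward; pixel columns grow to the right and rows downward; lengths in m; the calibration is good to about 2 mm. A picture is of the moment at which its call begins. There is no depth.
- job_done(): hands the job in; it is judged then, once.
Trained networks look in a picture, given as the dict that the camera call returned (one of the last four; its "shot" number tells which), for a name from the list of things; names that differ only in an ending like _2 or _b are one class to them, and where a whole thing is asked for, a point or a joint stands for the part that bears it (a point fixed in the world has none). Each returns a list of dicts, best first, with "conf" (0 to 1); they miss things now and then, are a little off and sometimes report something else, mostly with a low value. They report only what shows in the picture. A call takes as long as a camera call. They do not tell look-alikes from the thing itself.
- silhouettes(query, picture): "region" (420x560 bool, what is visible of it) and "bbox" ([left, top, right, bottom] in pixels, round what is visible of it).
The state is a dict: "clock": time; "joint_pos": joint angles; "joint_vel": joint speeds; "tau": joint torques, N m; "eef_pos": TCP position; "tool_rot": TCP orientation; "ft_force": force on the tool from outside, world axes, zero at the start; "ft_torque": the same for the moment, N m; "grip_width": finger opening in m; "grasp_force": force on a finger pad.
Only numpy, scipy, OpenCV 4.12 (cv2) and the standard library are available. Lean on these libraries where they do the work, as an engineer would, in place of code of your own. Each camera call takes 0.05 s, during which the arm holds its last target. There are 200 camera calls.

## Task

Set the drilled plate and its bush up for inspection on the wooden board: stand the tall steel block in the middle of the low pad and the short one in the middle of the high pad, each with its longer side running front to back on its pad, so that their tops are level. Lay the drilled plate flat across both blocks, lengthwise from block to block and centred over the gap, and stand the bush, flange down, in the middle of the plate. To the right of all this, lay the slotted gauge flat and lengthwise in the middle of the cork strip on the same board.

Things in the scene. Friction and masses are not known exactly. Their poses are not given: they have to be found in the camera images.
- tall_block: the larger of the two plain steel blocks, 40 x 50 x 30 mm (x, y, height). Origin at the centre of its underside, z up, y along the 50 mm side. Starts on the worktop, upright.
- short_block: the smaller and lower plain steel block, 30 x 45 x 20 mm (x, y, height). Origin at the centre of its underside, z up, y along the 45 mm side. Starts on the worktop, upright.
- plate: flat grey steel plate with drilled holes, one larger one in its middle, 60 x 100 x 10 mm (x, y, height). Origin at the centre of its underside, z up, y along the 100 mm length. Starts flat on the worktop.
- bush: turned brass-coloured bush standing upright: a round flange 38 mm in diameter and 13 mm high at the foot, above it a round barrel 28 mm in diameter up to a total height of 34 mm, with a hole in the top. Origin at the centre of its underside, z up. Starts standing on the worktop, flange down.
- gauge: flat grey steel gauge with a slot cut into one long side, 30 x 80 x 8 mm (x, y, height). Origin at the centre of its 30 x 80 outline on the underside, z up, y along the 80 mm length. The slot, 24 mm long and 12 mm deep, lies in the middle of the +x side: 12 mm either side of the origin along y that side is cut back to x = +3 mm. Starts flat on the worktop.
- board: light wooden board with aluminium end strips, fixed to the worktop, 116 mm front to back (x), 213 mm wide (y, from -142.5 to +70.5 mm), 12 mm thick. Origin on its underside, exactly midway between the two pads; z up, x to its rear (away from the robot), y to its left along its length. It may be turned up to 0.25 rad either way.
- low_pad: thin dark steel pad with a bright screw head in each corner, fixed on the board, 60 mm (x, front to back) x 50 mm (y), 4 mm high, so its top is 16 mm above the worktop. Origin at the centre of its underside, on the board's top; axes parallel to the board's. It lies 38 mm to the left or right of the board's origin: it and the high pad may change places.
- high_pad: thick plain dark steel pad without screws, fixed on the board, 60 mm (x, front to back) x 50 mm (y), 14 mm high, so its top is 26 mm above the worktop. Origin at the centre of its underside, on the board's top; axes parallel to the board's. It lies 38 mm from the board's origin, on the side that the low pad leaves.
- cork_strip: brown cork strip fixed at the right-hand end of the board, 96 mm (x, front to back) x 42 mm (y), 3 mm thick, so its top is 15 mm above the worktop. Origin at the centre of its underside, on the board's top; axes parallel to the board's; 111 mm to the right of the board's origin.
Things that resemble listed ones, but are neither listed nor needed, are in the scene too. There is more than one size of the gauge; the one meant has the size given above.

How it is judged:
At the end, for the whole second after the job is handed in: Tall block on low pad, short block on high pad, gauge on cork strip, each within 12 mm of centre; plate flat on both blocks within 12 mm of the middle; bush upright on the plate within 10 mm of its centre; all long sides within 0.2 rad of the stated direction; all released and at rest (horizontal distance between tall_block and low_pad below 0.012 m and angle between each of tall_block, short_block, gauge, bush's own z axis and vertical below 0.08 rad and z of tall_block in the frame of low_pad between 0 and 0.008 m and angle between the y axis of tall_block and the x axis of low_pad, either way round below 0.2 rad and horizontal distance between short_block and high_pad below 0.012 m and z of short_block in the frame of high_pad between 0.01 and 0.018 m and angle between the y axis of short_block and the x axis of high_pad, either way round below 0.2 rad and horizontal distance between gauge and cork_strip below 0.012 m and z of gauge in the frame of cork_strip between -0.001 and 0.007 m and angle between the y axis of gauge and the x axis of cork_strip, either way round below 0.2 rad and horizontal distance between plate and board below 0.012 m and angle between plate's own z axis and vertical below 0.06 rad and angle between the y axis of plate and the y axis of board, either way round below 0.2 rad and z of plate in the frame of board between 0.042 and 0.05 m and horizontal distance between bush and plate below 0.01 m and z of bush in the frame of plate between 0.006 and 0.014 m and linear speed of each of tall_block, short_block, plate, bush, gauge below 0.02 m/s and angular speed of each of tall_block, short_block, plate, bush, gauge below 0.2 rad/s); the robot touches nothing.
It also fails if it takes over 128 s, if anything falls off the work surface, if the arm or the gripper's body presses on something with over 40 N, if the wrist force passes 120 N, or if a joint passes its speed limit or range.

## Working session

There is one attempt and no reset: what is moved stays moved. The work goes in short steps, Python scripts to look and compute and a tool call to move; the robot and the scene stay as the last step left them, time stands still between calls to the robot, and variables do not carry over. Pictures are saved under pics/ and viewed, at most 14 in all, crops included, and the job is handed in when it is done.

Besides the shell and the picture viewer there is one more tool, called after "Emit:" as name(argument=value, ...) on one line, values as JSON. drive_tool: Moves the arm, as the interface text tells. Its arguments: {"type":"object","properties":{"increments":{"type":"array"}},"required":["increments"]}

```bash
mkdir -p pics; python3 - <<'E'
from workcell import *
import cv2,numpy as np
o=get_obs();print({k:np.round(v,3) for k,v in o.items()})
ims=[]
for c in ["top","side"]:
    p=camera(c);cv2.imwrite(f"pics/{c}0.png",p["image"][:,:,::-1])
    print(c,p["K"].tolist(),np.round(p["view"],4).tolist(),p["shot"])
    for n in ["tall_block","short_block","plate","bush","gauge","board","low_pad","high_pad","cork_strip"]:
        for s in silhouettes(n,p): print(n,round(s["conf"],2),s["bbox"])
E
```

```text
{'clock': np.float64(0.0), 'joint_pos': array([-1.333,  0.241,  0.004,  1.335, -0.   ,  1.571]), 'joint_vel': array([-0.002, -0.001,  0.002,  0.001,  0.002, -0.001]), 'tau': array([-0.0000e+00, -3.7232e+01,  2.5241e+01,  1.7000e-02, -0.0000e+00,
        0.0000e+00]), 'eef_pos': array([ 0.118, -0.485,  0.23 ]), 'tool_rot': array([ 0.993,  0.119, -0.   , -0.001]), 'ft_force': array([ 0.635,  0.265, -0.345]), 'ft_torque': array([0.011, 0.035, 0.014]), 'grasp_force': np.float64(0.0), 'grip_width': np.float64(0.085)}
top [[477.55097695237345, 0.0, 283.8911613386067], [0.0, 477.55097695237345, 208.60682519995632], [0.0, 0.0, 1.0]] [[-0.0408, -0.9991, 0.0064, -0.0311], [-0.9738, 0.0383, -0.224, 0.4311], [0.2236, -0.0154, -0.9746, 1.0346], [0.0, 0.0, 0.0, 1.0]] 1
tall_block 0.59 [264.4, 198.3, 288.9, 226.8]
short_block 0.62 [210.8, 205.9, 236.1, 221.6]
plate 0.59 [166.8, 207.1, 202.6, 252.2]
bush 0.61 [400.4, 168.9, 423.6, 204.2]
gauge 0.96 [370.4, 238.0, 399.4, 273.3]
gauge 0.78 [426.4, 243.0, 433.8, 266.5]
gauge 0.71 [334.2, 236.2, 353.6, 256.4]
board 0.84 [336.2, 158.4, 425.8, 211.2]
low_
[... 182 characters left out ...]
56561991816415, 0.0, 278.87208967645716], [0.0, 384.56561991816415, 211.46379883418456], [0.0, 0.0, 1.0]] [[0.8867, -0.4624, -0.0018, -0.3912], [-0.2674, -0.5096, -0.8178, 0.1513], [0.3773, 0.7256, -0.5755, 0.9958], [0.0, 0.0, 0.0, 1.0]] 2
tall_block 0.78 [272.8, 216.0, 291.4, 236.9]
tall_block 0.22 [273.3, 284.0, 303.9, 312.3]
plate 0.6 [255.5, 186.0, 260.4, 197.4]
gauge 0.76 [274.1, 282.9, 302.3, 316.6]
gauge 0.76 [300.3, 326.0, 325.2, 338.7]
gauge 0.62 [269.4, 263.2, 290.1, 276.5]
board 0.57 [312.2, 245.5, 388.5, 311.7]
low_pad 0.83 [335.6, 262.8, 365.1, 281.4]
low_pad 0.58 [321.3, 245.0, 346.8, 260.8]
high_pad 0.95 [323.9, 248.6, 349.7, 263.0]
cork_strip 0.64 [341.0, 279.4, 383.4, 304.9]
```

```bash
python3 - <<'E'
import cv2
a=cv2.imread("pics/top0.png")[140:300,150:460];cv2.imwrite("pics/t1.png",cv2.resize(a,None,fx=2.58,fy=2.58,interpolation=cv2.INTER_CUBIC))
E
```

```text
(no output)
```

View pics/top0.png

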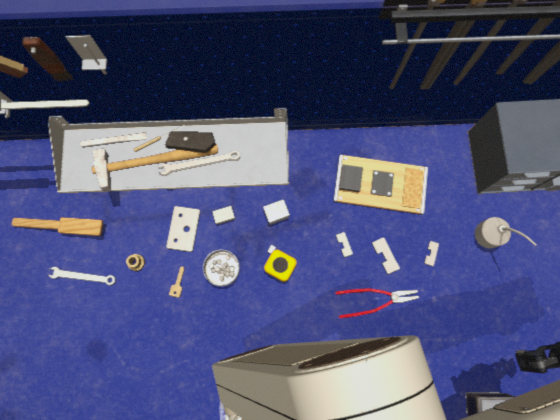

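View pics/t1.png

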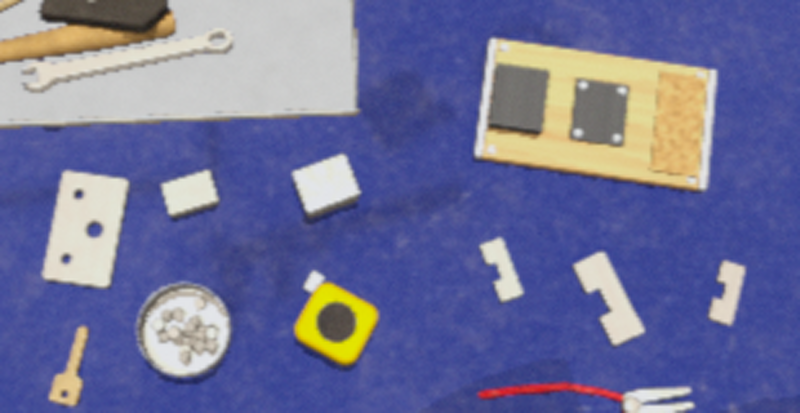

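View pics/side0.png

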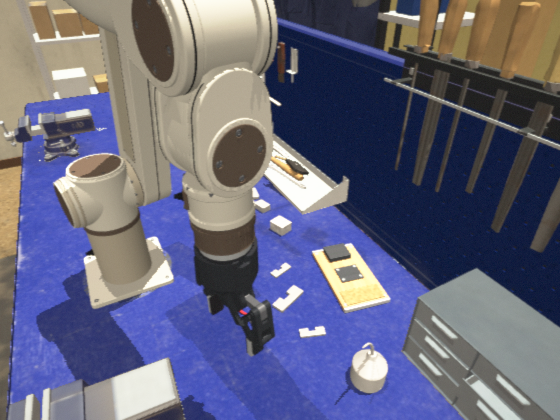

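Top view: the high pad (350,178) is left of the low pad (382,183), with the cork strip at (412,187). Other positions are tall block (276,211), short block (223,214), plate (183,228) and bush (135,262).
Look-alikes:
- **Gauge:** three candidates at (344,244), (386,255) and (431,253); the large middle one looks like the 80 mm size.
- **Bush:** only (135,262).
- **Plate:** only (183,228).
- **Blocks:** the white tab at (272,250) belongs to the tape measure.

Next I'll measure these metrically.

```bash
cat > h.py <<'E'
import cv2,numpy as np
from workcell import *
def ortho(p,h,x0,x1,y0,y1,s=0.5e-3):
    """metric picture of plane z=h: col=(y1-y)/s, row=(x1-x)/s"""
    P=p["K"]@p["view"][:3]
    A=np.array([[0,-s,x1],[-s,0,y1],[0,0,h],[0,0,1.]])
    H=P@A
    return cv2.warpPerspective(p["image"],np.linalg.inv(H),(int((y1-y0)/s),int((x1-x0)/s)),flags=cv2.INTER_CUBIC)
def unproj(p,u,v,h):
    P=p["K"]@p["view"][:3]
    A=np.c_[P[:,:2],P[:,2]*h+P[:,3]];w=np.linalg.solve(A,[0,0,1.]) if 0 else np.linalg.inv(A)@[u,v,1.]
    return w[:2]/w[2]
def rect(p,h,c,r=0.075,thr=None,sat=False,s=0.5e-3):
    """min-area rectangle of the thing round world point c; long-axis yaw in deg from world x"""
    x1,y1=c[0]+r,c[1]+r
    im=ortho(p,h,c[0]-r,x1,c[1]-r,y1,s).astype(int)
    m=((im[...,0]>thr) if thr else (im[...,0]>im[...,2]*0.8+0)).astype(np.uint8)
    m=cv2.morphologyEx(m,cv2.MORPH_OPEN,np.ones((3,3)))
    n=m.shape[0]
    cs=cv2.findContours(m,cv2.RETR_EXTERNAL,cv2.CHAIN_APPROX_NONE)[0]
    k=min([q for q in cs if cv2.contourArea(q)>(0.012/s)**2],key=lambda q:-min(cv2.pointPolygonTest(q,(n/2,n/2),True),0))
    b=cv2.boxPoints(cv2.minAreaRect(k));w=np.c_[x1-b[:,1]*s,y1-b[:,0]*s]
    e=[w[1]-w[0],w[2]-w[1]];L=[np.hypot(*q) for q in e];l=e[int(np.argmax(L))]
    return w.mean(0),np.degrees(np.arctan2(l[1],l[0]))%180,np.array(sorted(L))*1e3
E
python3 - <<'E'
from h import *
p=camera("top")
for n,h,u,v,r,ths in [("tall",.03,276,210,.06,(None,150,190,215)),("short",.02,223,213,.045,(None,150,190,215)),("plate",.01,183,228,.075,(None,190)),
  ("gaugeM",.008,386,255,.06,(None,190)),("gaugeL",.008,344,244,.04,(None,)),("gaugeR",.008,431,253,.04,(None,)),("board",.012,381,184,.16,(None,)),("bush",.034,135,260,.04,(None,)),("bush0",.013,135,262,.04,(None,))]:
    c=unproj(p,u,v,h)
    for t in ths:
        try:
            q=rect(p,h,c,r,t);print(n,t,np.round(q[0]*1e3,1),round(q[1],1),np.round(q[2],1))
        except Exception as e: print(n,t,c,e)
c=[unproj(p,u,v,h)*1e3 for u,v,h in [(350,178,.026),(382,183,.016),(412,187,.015)]];print(np.round(c,1))
c=unproj(p,381,184,.012);cv2.imwrite("pics/ob.png",ortho(p,.012,c[0]-.1,c[0]+.1,c[1]-.14,c[1]+.14)[:,:,::-1]);print(c)
c=unproj(p,135,261,.02);cv2.imwrite("pics/bush.png",cv2.resize(ortho(p,.034,c[0]-.05,c[0]+.05,c[1]-.05,c[1]+.05)[:,:,::-1],None,fx=2,fy=2))
E
```

```text
tall None [427.8 -30.4] 108.4 [46.5 53.4]
tall 150 [430.  -30.1] 108.4 [41.4 51.7]
tall 190 [430.2 -29.9] 108.4 [39.1 49.6]
tall 215 [430.2 -29.7] 108.4 [37.5 47.6]
short None [427.2  92.6] 104.9 [35.1 48.1]
short 150 [428.6  93.2] 105.2 [31.3 46.5]
short 190 [428.6  93.3] 105.2 [29.  44.6]
short 215 [428.7  93.5] 104.9 [27.4 42.2]
plate None [400.8 188.2] 169.4 [ 64.  103.2]
plate 190 [401.3 188.4] 169.7 [59.7 99.2]
gaugeM None [ 319.4 -278.6] 22.8 [33.6 82.5]
gaugeM 190 [ 319.8 -278.8] 22.8 [29.9 79.4]
gaugeL None [ 349.  -184.6] 16.7 [23.5 56.8]
gaugeR None [ 320.2 -385.2] 160.6 [23.8 57.4]
board None [ 490.  -281.7] 79.2 [121.  215.8]
bush None [323.8 289. ] 26.6 [40.  41.6]
bush0 None [326.4 296.2] 90.0 [39.5 43.5]
[[ 502.6 -207.3]
 [ 490.2 -284. ]
 [ 477.9 -354.5]]
[ 0.4889291  -0.28228671]
```

```bash
python3 - <<'E'
from h import *
p=camera("top")
def fit(h,c,f,r=.05,s=.25e-3):
    x1,y1=c[0]+r,c[1]+r
    im=ortho(p,h,c[0]-r,x1,c[1]-r,y1,s);m=f(im.astype(int)).astype(np.uint8)
    m=cv2.morphologyEx(cv2.morphologyEx(m,cv2.MORPH_OPEN,np.ones((9,9))),cv2.MORPH_CLOSE,np.ones((25,25)))
    cs=cv2.findContours(m,cv2.RETR_EXTERNAL,cv2.CHAIN_APPROX_NONE)[0]
    k=max(cs,key=cv2.contourArea);b=cv2.minAreaRect(k)
    bp=cv2.boxPoints(b);w=np.c_[x1-bp[:,1]*s,y1-bp[:,0]*s];e=w[1]-w[0],w[2]-w[1]
    e=max(e,key=lambda q:np.hypot(*q))
    return np.round(w.mean(0)*1e3,1),np.round(np.degrees(np.arctan2(e[1],e[0]))%180,1),np.round(np.array(b[1])*s*1e3,1)
dark=lambda i:(i.max(2)<115)&(i[...,2]-i[...,0]<25)
print("high",fit(.026,(.5026,-.2073),dark,.04));print("low",fit(.016,(.4902,-.284),dark,.04))
print("cork",fit(.015,(.4779,-.3545),lambda i:(i[...,0]-i[...,2]>75)&(i[...,1]<180),.06))
print("bush top",fit(.034,(.325,.290),lambda i:(i[...,0]>i[...,2]+15),.04))
c=(.489,-.2823);a=ortho(p,.016,c[0]-.1,c[0]+.1,c[1]-.14,c[1]+.14)
c=(.325,.29);b=ortho(p,.034,c[0]-.05,c[0]+.05,c[1]-.05,c[1]+.05,.25e-3)
c=(.3198,-.2788);g=cv2.resize(ortho(p,.008,c[0]-.05,c[0]+.05,c[1]-.05,c[1]+.05),(160,400//2))
o=np.zeros((400,760,3),np.uint8);o[:,:560]=a;o[:200,560:]=cv2.resize(b,(200,200));o[200:,560:720]=g
cv2.imwrite("pics/o.png",o[:,:,::-1])
E
```

```text
high (array([ 501.1, -207.3], dtype=float32), np.float32(170.3), array([46.7, 59.7]))
low (array([ 489.1, -282.9], dtype=float32), np.float32(170.2), array([44.5, 55. ]))
cork (array([ 451.8, -348.9], dtype=float32), np.float32(166.9), array([42.2, 49. ]))
bush top (array([324.6, 289.5], dtype=float32), np.float32(51.3), array([41.2, 36.8]))Traceback (most recent call last):
  File "<stdin>", line 19, in <module>
ValueError: could not broadcast input array from shape (399,560,3) into shape (400,560,3)
```

```bash
python3 - <<'E'
from h import *
p=camera("top")
O=np.array([.4951,-.2451]);t=np.radians(-9.8);R=np.array([[np.cos(t),-np.sin(t)],[np.sin(t),np.cos(t)]])
P=p["K"]@p["view"][:3];im=cv2.resize(p["image"],None,fx=4,fy=4,interpolation=cv2.INTER_CUBIC)
def poly(w,h,im=im):
    q=np.array([P@[x,y,h,1] for x,y in w]);q=(q[:,:2]/q[:,2:]+.5)*4-.5
    cv2.polylines(im,[np.round(q).astype(int)],True,(255,0,0),1)
for x,y,a,b,h in [(0,38,30,25,.026),(0,-38,30,25,.016),(0,-111,48,21,.015),(0,-36,58,106.5,.012)]:
    poly([O+R@(np.array([x+i*a,y+j*b])*1e-3) for i,j in [(1,1),(1,-1),(-1,-1),(-1,1)]],h)
th=np.linspace(0,6.28,40)
for r,h in [(.014,.034),(.019,.013),(.019,0)]:
    poly([(.324+r*np.cos(a),.2915+r*np.sin(a)) for a in th],h)
def crop(u0,v0,u1,v1): return im[v0*4:v1*4,u0*4:u1*4]
a=crop(325,145,435,225);b=crop(110,240,160,285);g=crop(365,232,405,278)
o=np.zeros((510,640,3),np.uint8);o[:320,:440]=a;o[320:500,:200]=b;o[320:504,220:380]=g
cv2.imwrite("pics/o.png",o[:,:,::-1])
E
```

```text
(no output)
```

View pics/o.png

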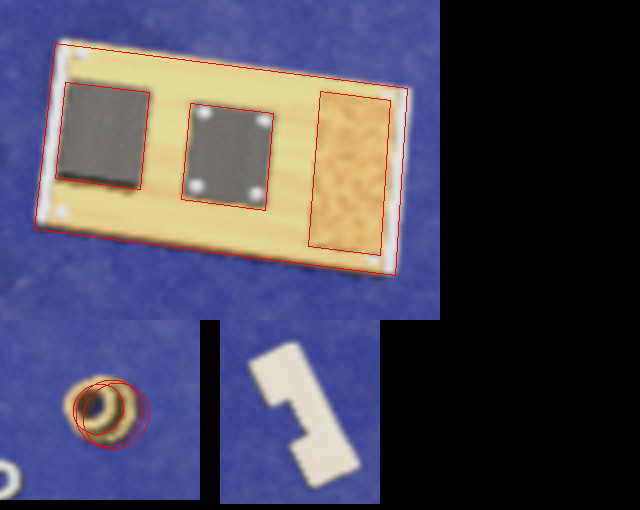

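The overlay confirms the board origin (495,-245) mm with yaw -9.8°. The bush is at about (325,296). The middle gauge measures 30x80 with its slot on the left, so it is the right one. I'll start with the gauge and take a close crop with the wrist camera.

Emit:
drive_tool(increments=[[[25.3, 28.1, -10], [0, 0, 1.3], 0.6], [[25.3, 28.1, -10], [0, 0, 1.3], 0.6], [[25.3, 28.1, -10], [0, 0, 1.3], 0.6], [[25.3, 28.1, -10], [0, 0, 1.3], 0.6], [[25.3, 28.1, -10], [0, 0, 1.3], 0.6], [[25.3, 28.1, -10], [0, 0, 1.3], 0.6], [[25.3, 28.1, -10], [0, 0, 1.3], 0.6], [[0, 0, 0], [0, 0, 0], 0.6]])

```text
clock: 1.82
eef_pos: [0.2973, -0.2839, 0.1597]
tool_rot: [0.979, 0.202, 0.0, -0.002]
ft_force: [-0.5, 0.3, -0.2]
grip_width: 0.0512
grasp_force: 0.0
```

```bash
cat >> h.py <<'E'
def state():
    o=get_obs();q=o["tool_rot"];x,y,z,w=q
    tx=np.array([1-2*(y*y+z*z),2*(x*y+w*z)]);tz=np.array([2*(x*z+w*y),2*(y*z-w*x),1-2*(x*x+y*y)])
    print("t",round(float(o["clock"]),2),"tcp",np.round(np.array(o["eef_pos"])*1e3,1),"phi",np.round(np.degrees(np.arctan2(tx[1],tx[0])),1),"tz",np.round(tz,3),"q",np.round(o["joint_pos"],2),"w",round(float(o["grip_width"])*1e3,1),"F",np.round(o["ft_force"],1),round(float(o["grasp_force"]),1))
E
python3 - <<'E'
from h import *
state()
p=camera("wrist");cv2.imwrite("pics/w1.png",p["image"][:,:,::-1])
c=(.3198,-.2788);q=rect(p,.008,c,.06,190);print(q)
q=rect(p,.008,c,.06);print(q)
E
```

```text
t 1.82 tcp [ 297.3 -283.9  159.7] phi 23.3 tz [-0.001  0.004 -1.   ] q [-0.76  0.12 -0.34  1.12  0.    1.97] w 51.2 F [-0.5  0.3 -0.2] 0.0
(array([ 0.3214612 , -0.27783698], dtype=float32), np.float32(22.619873), array([29.500004, 79.03847 ], dtype=float32))
(array([ 0.32135352, -0.27770025], dtype=float32), np.float32(22.479446), array([30.540348, 79.768135], dtype=float32))
```

View pics/w1.png

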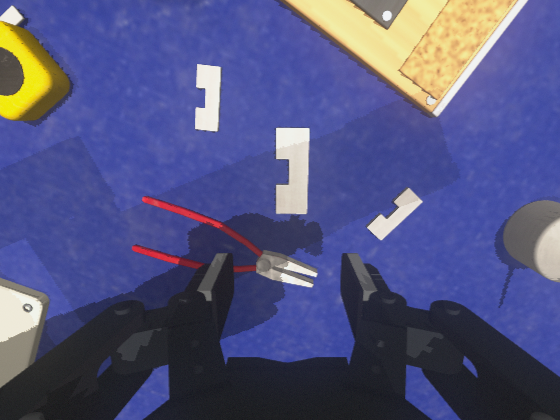

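Wrist picture: the wanted 80 mm gauge is at (292,170), its smaller twins at (208,98) and (395,213), and the pliers are near (285,268), clear of the fingers. The measurement matches the earlier one.

Emit:
drive_tool(increments=[[[-0.8, -4, -35], [0, 0, -0.5], 0.6], [[0, 0, -35], [0, 0, 0], 0.6], [[0, 0, -35], [0, 0, 0], 0.6], [[0, 0, -30], [0, 0, 0], 0.6], [[0, 0, 0], [0, 0, 0], 0.6], [[0, 0, 0], [0, 0, 0], 0.6]])

```text
clock: 2.37
eef_pos: [0.2926, -0.293, 0.0257]
tool_rot: [0.981, 0.192, -0.001, -0.002]
ft_force: [0.9, -0.1, 0.1]
grip_width: 0.051
grasp_force: 0.0
```

```bash
python3 -c "
from h import *
state()"
```

```text
t 2.37 tcp [ 292.6 -293.    25.7] phi 22.1 tz [-0.003  0.003 -1.   ] q [-0.79  0.3  -0.53  0.75 -0.    1.97] w 51.0 F [ 0.9 -0.1  0.1] 0.0
```

Emit:
drive_tool(increments=[[[3, 5, -12], [0, 0, 0], 0.6], [[0, 0, -12], [0, 0, 0], 0.6], [[0, 0, 0], [0, 0, 0], 0.6], [[0, 0, 0], [0, 0, 0], 0], [[0, 0, 0], [0, 0, 0], 0], [[0, 0, 0], [0, 0, 0], 0], [[0, 0, 0], [0, 0, 0], 0], [[0, 0, 0], [0, 0, 0], 0]])

```text
clock: 3.03
eef_pos: [0.2981, -0.2896, 0.0045]
tool_rot: [0.981, 0.193, 0.001, 0.002]
ft_force: [-1.1, 0.2, 7.2]
grip_width: 0.0273
grasp_force: 58.5
```

```bash
python3 -c "
from h import *
state()"
```

```text
t 3.03 tcp [ 298.1 -289.6    4.5] phi 22.2 tz [ 0.002 -0.003 -1.   ] q [-0.77  0.33 -0.55  0.68 -0.    1.98] w 27.3 F [-1.1  0.2  7.2] 58.5
```

Emit:
drive_tool(increments=[[[0, 0, 15], [0, 0, 0], 0], [[0, 0, 35], [0, 0, 0], 0], [[0, 0, 35], [0, 0, 0], 0], [[25, -10, 30], [0, 0, -6], 0], [[25, -10, 0], [0, 0, -6], 0], [[25, -10, 0], [0, 0, -6], 0], [[25, -10, 0], [0, 0, -6], 0], [[25, -10, 0], [0, 0, -6], 0]])

```text
clock: 3.7
eef_pos: [0.4235, -0.3392, 0.1194]
tool_rot: [0.998, -0.071, 0.001, 0.001]
ft_force: [0.3, -0.2, -1.7]
grip_width: 0.027
grasp_force: 59.3
```

Emit:
drive_tool(increments=[[[27, -10, 0], [0, 0, -2], 0], [[0, 0, 0], [0, 0, 0], 0], [[0, 0, 0], [0, 0, 0], 0]])

```text
clock: 3.95
eef_pos: [0.4502, -0.3488, 0.118]
tool_rot: [0.996, -0.085, 0.0, 0.0]
ft_force: [-0.7, 0.5, -1.0]
grip_width: 0.0271
grasp_force: 59.3
```

```bash
python3 - <<'E'
from h import *
state()
p=camera("wrist");cv2.imwrite("pics/w2.png",p["image"][:,:,::-1])
print(np.round(p["view"],3))
E
```

```text
t 3.95 tcp [ 450.2 -348.8  118. ] phi -9.7 tz [ 0.001 -0.001 -1.   ] q [-0.66  0.45 -0.    1.12 -0.    2.65] w 27.1 F [-0.7  0.5 -1. ] 59.3
[[-0.17  -0.985 -0.001 -0.267]
 [-0.948  0.163  0.272  0.481]
 [-0.268  0.047 -0.962  0.406]
 [ 0.     0.     0.     1.   ]]
```

View pics/w2.png

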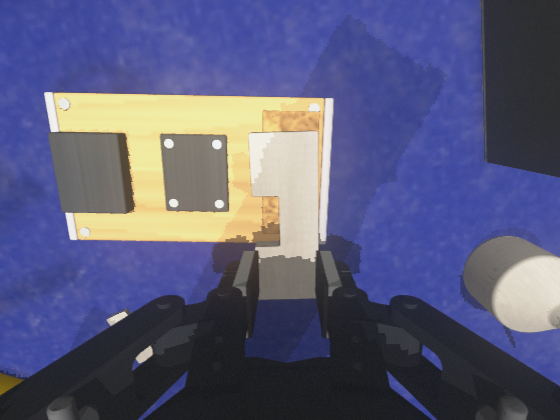

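```bash
python3 - <<'E'
from h import *
p=camera("wrist")
for n,pts,h in [("gauge far",[(249.5,131.5),(318,131)],.121),("gauge near",[(259,298),(325,298)],.121),("low",[(161,134),(228,135),(228,212),(166,212)],.016),("high",[(50,132.5),(125,133)],.026),("board",[(46,93),(332,98),(323,243),(71,240)],.012)]:
    w=np.array([unproj(p,*q,h)*1e3 for q in pts]);print(n,np.round(w,1).tolist(),np.round(w.mean(0),1))
E
```

```text
gauge far [[516.4, -343.3], [511.7, -371.6]] [ 514.  -357.5]
gauge near [[438.5, -332.0], [433.1, -363.6]] [ 435.8 -347.8]
low [[524.2, -266.0], [515.0, -314.7], [457.1, -301.6], [465.4, -253.3]] [ 490.4 -283.9]
high [[538.3, -192.6], [529.0, -244.9]] [ 533.7 -218.7]
board [[566.6, -190.0], [527.8, -394.5], [416.7, -372.2], [454.6, -167.7]] [ 491.4 -281.1]
```

Emit:
drive_tool(increments=[[[1.5, -2, -35], [0, 0, 0], 0], [[0, 0, -35], [0, 0, 0], 0], [[0, 0, -20], [0, 0, 0], 0], [[0, 0, -5], [0, 0, 0], 0], [[0, 0, -3.5], [0, 0, 0], 0], [[0, 0, 0], [0, 0, 0], 0]])

```text
clock: 4.55
eef_pos: [0.4488, -0.3495, 0.0201]
tool_rot: [0.996, -0.085, -0.001, -0.0]
ft_force: [1.1, -0.8, -1.8]
grip_width: 0.0271
grasp_force: 59.4
```

Emit:
drive_tool(increments=[[[0, 0, 0], [0, 0, 0], 0.55], [[0, 0, 0], [0, 0, 0], 0.55], [[0, 0, 0], [0, 0, 0], 0.55], [[0, 0, 10], [0, 0, 0], 0.55], [[0, 0, 35], [0, 0, 0], 0.55], [[0, 0, 35], [0, 0, 0], 0.85], [[0, 0, 30], [0, 0, 0], 0.85], [[0, 0, 0], [0, 0, 0], 0.85]])

```text
clock: 5.22
eef_pos: [0.4544, -0.3532, 0.1372]
tool_rot: [0.996, -0.085, 0.006, 0.004]
ft_force: [1.1, -0.8, 0.8]
grip_width: 0.0728
grasp_force: 0.0
```

```bash
python3 - <<'E'
from h import *
state()
p=camera("wrist");cv2.imwrite("pics/w3.png",p["image"][:,:,::-1])
for t in (150,190):
    try: print(rect(p,.023,(.476,-.354),.06,t))
    except Exception as e: print(e)
E
```

```text
t 5.22 tcp [ 454.4 -353.2  137.2] phi -9.8 tz [ 0.011 -0.009 -1.   ] q [-0.66  0.43  0.03  1.15 -0.    2.65] w 72.8 F [ 1.1 -0.8  0.8] 0.0
(array([ 0.48473284, -0.3375569 ], dtype=float32), np.float32(171.8122), array([100.82856, 107.73937], dtype=float32))
(array([ 0.4849    , -0.33745003], dtype=float32), np.float32(171.8699), array([100.479866, 107.12666 ], dtype=float32))
```

View pics/w3.png

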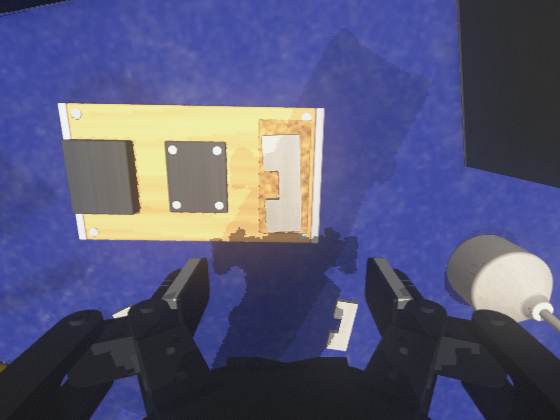

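Gauge lies centred on the cork at (282,184). Next is the tall block.

Emit:
drive_tool(increments=[[[-3, 40, 3], [0, 0, 3.5], 1], [[-3, 40, 3], [0, 0, 3.5], 1], [[-3, 40, 3], [0, 0, 3.5], 1], [[-3, 40, 3], [0, 0, 3.5], 1], [[-3, 40, 3], [0, 0, 3.5], 1], [[-3, 40, 3], [0, 0, 3.5], 1], [[-3, 40, 3], [0, 0, 3.5], 1], [[0, 40, 0], [0, 0, 3.5], 1]])

```text
clock: 5.93
eef_pos: [0.4284, -0.0285, 0.1501]
tool_rot: [0.987, 0.16, -0.0, -0.0]
ft_force: [1.5, -0.2, 0.0]
grip_width: 0.0851
grasp_force: 0.0
```

Emit:
drive_tool(increments=[[[0, 0, 0], [0, 0, 0], 1], [[0, 0, 0], [0, 0, 0], 1], [[0, 0, 0], [0, 0, 0], 1]])

```text
clock: 6.18
eef_pos: [0.4293, -0.0302, 0.1496]
tool_rot: [0.987, 0.159, -0.0, 0.0]
ft_force: [0.8, -1.0, -0.1]
grip_width: 0.0856
grasp_force: 0.0
```

```bash
python3 - <<'E'
from h import *
state()
p=camera("wrist")
for t in (190,215): print(rect(p,.03,(.43,-.03),.06,t))
p=camera("top")
for t in (150,190): print(rect(p,.023,(.476,-.354),.06,t))
cv2.imwrite("pics/w4.png",p["image"][:,:,::-1])
E
```

```text
t 6.18 tcp [429.3 -30.2 149.6] phi 18.3 tz [-0.001 -0.001 -1.   ] q [-0.07  0.16 -0.32  1.09 -0.    2.75] w 85.6 F [ 0.8 -1.  -0.1] 0.0
(array([ 0.43242532, -0.02841864], dtype=float32), np.float32(108.10375), array([38.824104, 49.09675 ], dtype=float32))
(array([ 0.43243954, -0.02843854], dtype=float32), np.float32(107.96913), array([38.383137, 48.486656], dtype=float32))
(array([ 0.47711837, -0.3344108 ], dtype=float32), np.float32(169.50853), array([100.91388, 115.71774], dtype=float32))
(array([ 0.47737035, -0.33361816], dtype=float32), np.float32(169.2157), array([ 99.77753 , 113.226234], dtype=float32))
```

Emit:
drive_tool(increments=[[[1.5, 1, -38], [0, 0, 0], 1], [[0, 0, -38], [0, 0, 0], 1], [[0, 0, -38], [0, 0, 0], 1], [[0, 0, -18], [0, 0, 0], 1], [[0, 0, -9], [0, 0, 0], 1], [[0, 0, 0], [0, 0, 0], 1], [[0, 0, 0], [0, 0, 0], 0], [[0, 0, 0], [0, 0, 0], 0]])

```text
clock: 6.95
eef_pos: [0.4327, -0.0299, 0.0101]
tool_rot: [0.987, 0.158, 0.001, 0.0]
ft_force: [0.9, -1.1, 0.3]
grip_width: 0.0639
grasp_force: 0.0
```

Emit:
drive_tool(increments=[[[0, 0, 0], [0, 0, 0], 0], [[0, 0, 0], [0, 0, 0], 0], [[0, 0, 0], [0, 0, 0], 0], [[0, 0, 0], [0, 0, 0], 0]])

```text
clock: 7.28
eef_pos: [0.433, -0.0294, 0.0107]
tool_rot: [0.987, 0.158, 0.002, 0.001]
ft_force: [-0.2, -1.3, 4.4]
grip_width: 0.0488
grasp_force: 63.3
```

```bash
python3 -c "
from h import *
state()"
```

```text
t 7.28 tcp [433.  -29.4  10.7] phi 18.2 tz [ 0.004 -0.    -1.   ] q [-0.07  0.35 -0.5   0.72 -0.    2.76] w 48.8 F [-0.2 -1.3  4.4] 63.3
```

Emit:
drive_tool(increments=[[[0, 0, 15], [0, 0, 0], 0], [[0, 0, 38], [0, 0, 0], 0], [[0, 0, 38], [0, 0, 4], 0], [[7, -31, 0], [0, 0, 6.5], 0], [[7, -31, 0], [0, 0, 6.5], 0], [[7, -31, 0], [0, 0, 6.5], 0], [[7, -31, 0], [0, 0, 6.5], 0], [[7, -31, 0], [0, 0, 6.5], 0]])

```text
clock: 7.95
eef_pos: [0.4661, -0.1855, 0.1005]
tool_rot: [0.887, 0.462, 0.0, 0.0]
ft_force: [1.0, 0.0, -3.5]
grip_width: 0.0487
grasp_force: 64.1
```

Emit:
drive_tool(increments=[[[7, -31, 0], [0, 0, 6.5], 0], [[7, -31, 0], [0, 0, 6.5], 0], [[7.5, -33, 0], [0, 0, 6.5], 0], [[0, 0, 0], [0, 0, 5.5], 0], [[0, 0, 0], [0, 0, 0], 0], [[0, 0, 0], [0, 0, 0], 0]])

```text
clock: 8.45
eef_pos: [0.4868, -0.2789, 0.0996]
tool_rot: [0.769, 0.64, -0.0, -0.001]
ft_force: [-0.5, 0.2, -4.2]
grip_width: 0.0485
grasp_force: 64.2
```

```bash
python3 - <<'E'
from h import *
state()
p=camera("wrist");cv2.imwrite("pics/w5.png",p["image"][:,:,::-1])
E
```

```text
t 8.45 tcp [ 486.8 -278.9   99.6] phi 79.6 tz [-0.001  0.001 -1.   ] q [-0.52  0.45 -0.05  1.07  0.    1.23] w 48.5 F [-0.5  0.2 -4.2] 64.2
```

View pics/w5.png

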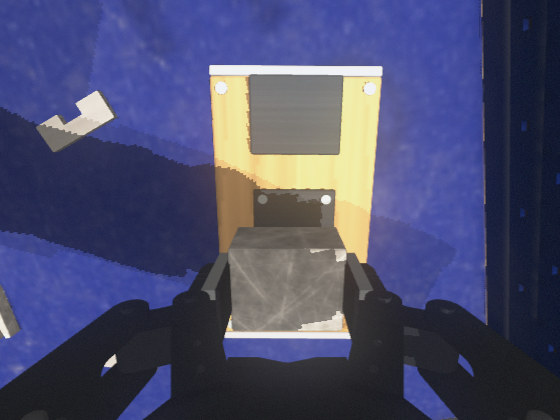

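```bash
python3 - <<'E'
from h import *
p=camera("wrist");V=p["view"];print("cam",-V[:3,:3].T@V[:3,3])
for n,pts,h in [("blk near",[(231,330),(347,331)],.121),("blk mid",[(230,247),(346,247)],.121),("far@91",[(238,227.5),(343,227.5)],.091),("far@121",[(238,227.5),(343,227.5)],.121),("high",[(249,75),(342,75),(340,155),(251,155)],.026),("lowfar",[(253,189),(335,189)],.016)]:
    w=np.array([unproj(p,*q,h)*1e3 for q in pts]);print(n,np.round(w,1).tolist(),np.round(w.mean(0),1))
E
```

```text
cam [ 0.50045513 -0.20968879  0.24098387]
blk near [[460.6, -291.9], [510.2, -301.6]] [ 485.4 -296.7]
blk mid [[469.0, -254.0], [515.0, -262.4]] [ 492.  -258.2]
far@91 [[467.4, -255.7], [518.5, -265.1]] [ 493.  -260.4]
far@121 [[474.0, -246.5], [514.9, -254.0]] [ 494.5 -250.2]
high [[482.1, -179.0], [539.1, -189.5], [531.2, -238.2], [472.9, -227.5]] [ 506.3 -208.5]
lowfar [[468.0, -252.2], [525.8, -262.8]] [ 496.9 -257.5]
```

Emit:
drive_tool(increments=[[[1.5, -5, -30], [0, 0, 0.5], 0], [[0, 0, -30], [0, 0, 0], 0], [[0, 0, -10], [0, 0, 0], 0], [[0, 0, -4], [0, 0, 0], 0], [[0, 0, 0], [0, 0, 0], 0], [[0, 0, 0], [0, 0, 0], 0]])

```text
clock: 9.05
eef_pos: [0.4892, -0.2833, 0.0267]
tool_rot: [0.765, 0.645, 0.0, 0.0]
ft_force: [-1.8, -0.1, -1.7]
grip_width: 0.0491
grasp_force: 64.8
```

Emit:
drive_tool(increments=[[[0, 0, 0], [0, 0, 0], 0.85], [[0, 0, 0], [0, 0, 0], 0.85], [[0, 0, 0], [0, 0, 0], 0.85], [[0, 0, 12], [0, 0, 0], 1], [[0, 0, 38], [0, 0, 0], 1], [[0, 0, 38], [0, 0, 0], 1], [[0, 0, 0], [0, 0, 0], 1], [[0, 0, 0], [0, 0, 0], 1]])

```text
clock: 9.72
eef_pos: [0.4916, -0.2857, 0.1174]
tool_rot: [0.765, 0.644, 0.001, 0.004]
ft_force: [-1.2, -0.3, -0.2]
grip_width: 0.0855
grasp_force: 0.0
```

```bash
python3 - <<'E'
from h import *
state()
p=camera("wrist");cv2.imwrite("pics/w6.png",p["image"][:,:,::-1])
E
```

```text
t 9.72 tcp [ 491.6 -285.7  117.4] phi 80.2 tz [ 0.007 -0.004 -1.   ] q [-0.53  0.44 -0.01  1.11 -0.    1.22] w 85.5 F [-1.2 -0.3 -0.2] 0.0
```

View pics/w6.png

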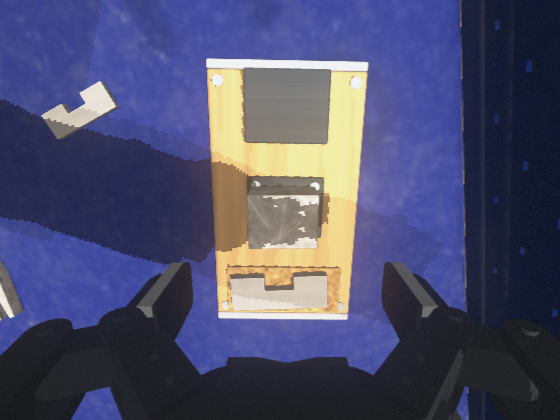

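Tall block (285,215) sits centred on the low pad; the gauge is fine. Next is the short block.

Emit:
drive_tool(increments=[[[-6, 38, 3], [0, 0, -6.5], 1], [[-6, 38, 3], [0, 0, -6.5], 1], [[-6, 38, 3], [0, 0, -6.5], 1], [[-6, 38, 3], [0, 0, -6.5], 1], [[-6, 38, 3], [0, 0, -6.5], 1], [[-6, 38, 3], [0, 0, -6.5], 1], [[-6, 38, 3], [0, 0, -6.5], 1], [[-6, 38, 3], [0, 0, -6.5], 1]])

```text
clock: 10.43
eef_pos: [0.4409, 0.0133, 0.1359]
tool_rot: [0.967, 0.253, -0.001, -0.0]
ft_force: [1.1, -0.2, 0.4]
grip_width: 0.0856
grasp_force: 0.0
```

Emit:
drive_tool(increments=[[[-6, 38, 0], [0, 0, -6.5], 1], [[-6, 36, 0], [0, 0, -6.5], 1], [[0, 0, 0], [0, 0, 0], 1], [[0, 0, 0], [0, 0, 0], 1], [[0, 0, 0], [0, 0, 0], 1]])

```text
clock: 10.85
eef_pos: [0.4311, 0.0798, 0.1362]
tool_rot: [0.988, 0.154, -0.001, 0.0]
ft_force: [0.4, 0.5, -0.4]
grip_width: 0.0853
grasp_force: 0.0
```

```bash
python3 - <<'E'
from h import *
state()
p=camera("wrist")
for t in (190,215): print(rect(p,.02,(.43,.093),.05,t))
E
```

```text
t 10.85 tcp [431.1  79.8 136.2] phi 17.7 tz [-0.002 -0.001 -1.   ] q [ 0.18  0.19 -0.32  1.06 -0.    3.02] w 85.3 F [ 0.4  0.5 -0.4] 0.0
(array([0.43062678, 0.0949059 ], dtype=float32), np.float32(105.12401), array([28.7913 , 43.81967], dtype=float32))
(array([0.42462713, 0.09330464], dtype=float32), np.float32(105.12403), array([15.928513, 43.336998], dtype=float32))
```

Emit:
drive_tool(increments=[[[-1.3, 14, -20], [0, 0, -0.8], 1], [[0, 0, -35], [0, 0, 0], 1], [[0, 0, -35], [0, 0, 0], 1], [[0, 0, -20], [0, 0, 0], 1], [[0, 0, 0], [0, 0, 0], 1], [[0, 0, 0], [0, 0, 0], 1]])

```text
clock: 11.4
eef_pos: [0.4296, 0.0926, 0.0263]
tool_rot: [0.989, 0.145, -0.002, 0.0]
ft_force: [0.3, -0.4, -0.0]
grip_width: 0.0856
grasp_force: 0.0
```

```bash
python3 -c "
from h import *
state()"
```

```text
t 11.4 tcp [429.6  92.6  26.3] phi 16.7 tz [-0.004 -0.001 -1.   ] q [ 0.21  0.34 -0.46  0.77 -0.    3.06] w 85.6 F [ 0.3 -0.4 -0. ] 0.0
```

Emit:
drive_tool(increments=[[[0, 1, -12], [0, 0, 0], 1], [[0, 0, -7.5], [0, 0, 0], 1], [[0, 0, 0], [0, 0, 0], 0], [[0, 0, 0], [0, 0, 0], 0], [[0, 0, 0], [0, 0, 0], 0], [[0, 0, 0], [0, 0, 0], 0], [[0, 0, 0], [0, 0, 0], 0], [[0, 0, 0], [0, 0, 0], 0]])

```text
clock: 12.07
eef_pos: [0.4315, 0.0951, 0.0091]
tool_rot: [0.989, 0.146, 0.001, 0.0]
ft_force: [-1.4, -1.3, 5.4]
grip_width: 0.0435
grasp_force: 60.8
```

```bash
python3 -c "
from h import *
state()"
```

```text
t 12.07 tcp [431.5  95.1   9.1] phi 16.8 tz [ 0.002 -0.    -1.   ] q [ 0.22  0.36 -0.48  0.72 -0.    3.07] w 43.5 F [-1.4 -1.3  5.4] 60.8
```

Emit:
drive_tool(increments=[[[0, 0, 15], [0, 0, 0], 0], [[0, 0, 38], [0, 0, 0], 0], [[0, 0, 38], [0, 0, 0], 0], [[7, -30, 9], [0, 0, 6], 0], [[7, -30, 0], [0, 0, 6], 0], [[7, -30, 0], [0, 0, 6], 0], [[7, -30, 0], [0, 0, 6], 0], [[7, -30, 0], [0, 0, 6], 0]])

```text
clock: 12.73
eef_pos: [0.4656, -0.0561, 0.1084]
tool_rot: [0.917, 0.4, 0.0, 0.0]
ft_force: [0.2, 1.0, -2.0]
grip_width: 0.0433
grasp_force: 62.2
```

Emit:
drive_tool(increments=[[[7, -30, 0], [0, 0, 6], 0], [[7, -30, 0], [0, 0, 6], 0], [[7, -30, 0], [0, 0, 6], 0], [[7, -30, 0], [0, 0, 6], 0], [[8, -30, 0], [0, 0, 6], 0], [[0, 0, 0], [0, 0, 3], 0], [[0, 0, 0], [0, 0, 0], 0], [[0, 0, 0], [0, 0, 0], 0]])

```text
clock: 13.4
eef_pos: [0.5009, -0.2047, 0.1075]
tool_rot: [0.768, 0.641, -0.0, -0.001]
ft_force: [0.6, -0.8, -1.3]
grip_width: 0.0433
grasp_force: 62.1
```

```bash
python3 - <<'E'
from h import *
state()
p=camera("wrist");cv2.imwrite("pics/w7.png",p["image"][:,:,::-1])
E
```

```text
t 13.4 tcp [ 500.9 -204.7  107.5] phi 79.7 tz [-0.001  0.001 -1.   ] q [-0.39  0.41 -0.1   1.07  0.    1.36] w 43.3 F [ 0.6 -0.8 -1.3] 62.1
```

View pics/w7.png

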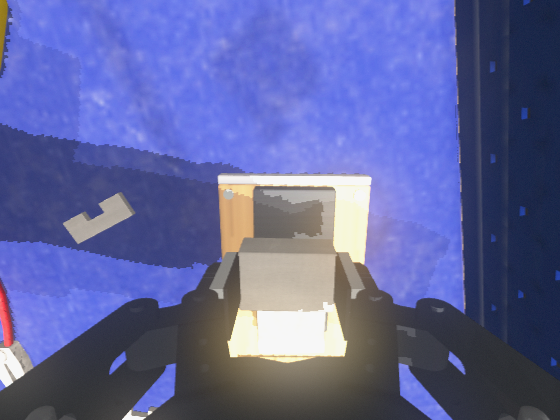

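```bash
python3 - <<'E'
from h import *
p=camera("wrist")
for n,pts,h in [("blk near",[(239,309),(335.5,309)],.1185),("far@bottom",[(243,238),(333,238)],.0985),("highfar",[(253,187),(336,187)],.026),("board far",[(218,175),(371,175)],.012)]:
    w=np.array([unproj(p,*q,h)*1e3 for q in pts]);print(n,np.round(w,1).tolist(),np.round(w.mean(0),1))
E
```

```text
blk near [[477.4, -214.6], [521.4, -222.7]] [ 499.4 -218.6]
far@bottom [[482.6, -187.6], [526.9, -195.7]] [ 504.7 -191.6]
highfar [[482.6, -176.4], [540.5, -186.9]] [ 511.5 -181.6]
board far [[456.8, -165.3], [569.0, -185.8]] [ 512.9 -175.5]
```

Emit:
drive_tool(increments=[[[1.3, -3, -30], [0, 0, 0.5], 0], [[0, 0, -30], [0, 0, 0], 0], [[0, 0, -9], [0, 0, 0], 0], [[0, 0, -4], [0, 0, 0], 0], [[0, 0, 0], [0, 0, 0], 0], [[0, 0, 0], [0, 0, 0], 0]])

```text
clock: 14.0
eef_pos: [0.5029, -0.2071, 0.0355]
tool_rot: [0.764, 0.645, 0.0, 0.0]
ft_force: [-0.1, 0.0, -2.2]
grip_width: 0.0433
grasp_force: 62.9
```

Emit:
drive_tool(increments=[[[0, 0, 0], [0, 0, 0], 0.85], [[0, 0, 0], [0, 0, 0], 0.85], [[0, 0, 0], [0, 0, 0], 0.85], [[0, 0, 12], [0, 0, 0], 1], [[0, 0, 38], [0, 0, 0], 1], [[0, 0, 38], [0, 0, 0], 1], [[0, 0, 0], [0, 0, 0], 1], [[0, 0, 0], [0, 0, 0], 1]])

```text
clock: 14.67
eef_pos: [0.5053, -0.2089, 0.126]
tool_rot: [0.764, 0.645, 0.002, 0.003]
ft_force: [0.6, 0.1, -1.1]
grip_width: 0.0855
grasp_force: 0.0
```

```bash
python3 -c "
from h import *
state()"
```

```text
t 14.67 tcp [ 505.3 -208.9  126. ] phi 80.3 tz [ 0.007 -0.003 -1.   ] q [-0.39  0.39 -0.06  1.11 -0.    1.35] w 85.5 F [ 0.6  0.1 -1.1] 0.0
```

Emit:
drive_tool(increments=[[[-7, 28, 4], [0, 0, 6.4], 1], [[-7, 28, 4], [0, 0, 6.4], 1], [[-7, 28, 4], [0, 0, 6.4], 1], [[-7, 28, 4], [0, 0, 6.4], 1], [[-7, 28, 4], [0, 0, 6.4], 1], [[-7, 28, 4], [0, 0, 6.4], 1], [[-7, 28, 4], [0, 0, 6.4], 1]])

```text
clock: 15.25
eef_pos: [0.4524, -0.0106, 0.1497]
tool_rot: [0.459, 0.889, -0.0, -0.001]
ft_force: [-0.2, -0.0, 0.6]
grip_width: 0.0854
grasp_force: 0.0
```

Emit:
drive_tool(increments=[[[-7, 28, 4], [0, 0, 6.4], 1], [[-7, 28, 4], [0, 0, 6.4], 1], [[-7, 28, 0], [0, 0, 6.4], 1], [[-7, 28, 0], [0, 0, 6.4], 1], [[-7, 28, 0], [0, 0, 6.4], 1], [[-7, 28, 0], [0, 0, 6.4], 1], [[-9, 32, 0], [0, 0, 6.2], 1], [[0, 0, 0], [0, 0, 0], 1]])

```text
clock: 15.92
eef_pos: [0.401, 0.1923, 0.1577]
tool_rot: [0.085, 0.996, 0.001, -0.001]
ft_force: [-0.1, -0.0, -0.7]
grip_width: 0.0852
grasp_force: 0.0
```

Emit:
drive_tool(increments=[[[0, 0, 0], [0, 0, 0], 1], [[0, 0, 0], [0, 0, 0], 1]])

```text
clock: 16.08
eef_pos: [0.4022, 0.1877, 0.1579]
tool_rot: [0.09, 0.996, -0.001, -0.001]
ft_force: [-0.3, 0.1, 0.1]
grip_width: 0.0853
grasp_force: 0.0
```

```bash
python3 - <<'E'
from h import *
state()
p=camera("wrist")
for t in (150,190,None):
    try: print(rect(p,.01,(.4013,.1884),.08,t))
    except Exception as e: print(e)
p=camera("top")
for n,c,h in [("short",(.5025,-.208),.046),("tall",(.4895,-.283),.046)]:
  for t in (150,200):
    try: print(n,rect(p,h,c,.03,t))
    except Exception as e: print(e)
cv2.imwrite("pics/t2.png",cv2.resize(p["image"][145:225,325:435,::-1],None,fx=5,fy=5,interpolation=cv2.INTER_CUBIC))
E
```

```text
t 16.08 tcp [402.2 187.7 157.9] phi 169.7 tz [-0.002 -0.001 -1.   ] q [ 0.44  0.18 -0.27  1.12 -0.    0.62] w 85.3 F [-0.3  0.1  0.1] 0.0
(array([0.4025957, 0.1898982], dtype=float32), np.float32(169.56252), array([60.45649, 98.97939], dtype=float32))
(array([0.40973368, 0.18850434], dtype=float32), np.float32(169.56253), array([59.80947 , 83.787636], dtype=float32))
(array([0.402109  , 0.19001871], dtype=float32), np.float32(169.50853), array([ 60.653942, 100.276566], dtype=float32))
short (array([ 0.50275004, -0.20775   ], dtype=float32), np.float32(90.0), array([59.500008, 59.500008], dtype=float32))
short (array([ 0.50263447, -0.20999722], dtype=float32), np.float32(169.87535), array([28.144093, 43.086304], dtype=float32))
tall (array([ 0.49  , -0.2825], dtype=float32), np.float32(90.0), array([59.000015, 59.000015], dtype=float32))
tall (array([ 0.49  , -0.2825], dtype=float32), np.float32(90.0), array([59.000015, 59.000015], dtype=float32))
```

View pics/t2.png

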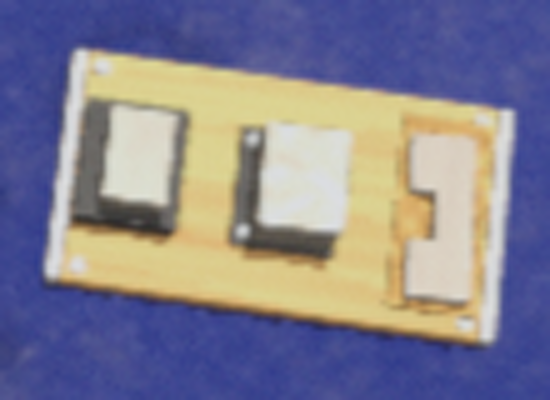

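```bash
python3 - <<'E'
from h import *
p=camera("top")
for q,h in [((302,178),.046),((136,156),.046),((437,217),.023)]:
    u,v=(q[0]+.5)/5-.5+325,(q[1]+.5)/5-.5+145
    print(np.round(unproj(p,u,v,h)*1e3,1))
im=ortho(p,.046,.45,.53,-.33,-.23,.5e-3).astype(int)
m=((im.min(2)>185)).astype(np.uint8);k=max(cv2.findContours(m,0,1)[0],key=cv2.contourArea);r=cv2.minAreaRect(k);print(.53-r[0][1]*.5e-3,-.23-r[0][0]*.5e-3,r[1],r[2])
E
```

```text
[ 488.3 -284.5]
[ 501.8 -208.6]
[ 473.3 -351.9]
0.48907458496093753 -0.28616712951660156 (79.5337142944336, 97.86067962646484) 8.29714584350586
```

Blocks and gauge are within about 4 mm of their targets. Now I'll grasp the plate.

Emit:
drive_tool(increments=[[[0, 1.5, -38], [0, 0, 0], 1], [[0, 0, -38], [0, 0, 0], 1], [[0, 0, -38], [0, 0, 0], 1], [[0, 0, -30], [0, 0, 0], 1], [[0, 0, -10], [0, 0, 0], 1], [[0, 0, -6], [0, 0, 0], 1], [[0, 0, 0], [0, 0, 0], 1]])

```text
clock: 16.82
eef_pos: [0.4023, 0.1883, -0.0025]
tool_rot: [0.091, 0.996, -0.001, -0.001]
ft_force: [0.1, 0.1, 0.3]
grip_width: 0.0854
grasp_force: 0.0
```

Emit:
drive_tool(increments=[[[0, 0, 0], [0, 0, 0], 0], [[0, 0, 0], [0, 0, 0], 0], [[0, 0, 0], [0, 0, 0], 0], [[0, 0, 0], [0, 0, 0], 0], [[0, 0, 0], [0, 0, 0], 0]])

```text
clock: 17.23
eef_pos: [0.4043, 0.1897, 0.0007]
tool_rot: [0.09, 0.996, 0.0, 0.002]
ft_force: [-0.9, -2.1, 5.7]
grip_width: 0.0577
grasp_force: 62.8
```

```bash
python3 -c "
from h import *
state()"
```

```text
t 17.23 tcp [404.3 189.7   0.7] phi 169.7 tz [ 0.004  0.    -1.   ] q [ 0.44  0.38 -0.48  0.7  -0.    0.62] w 57.7 F [-0.9 -2.1  5.7] 62.8
```

Emit:
drive_tool(increments=[[[0, 0, 12], [0, 0, 0], 0], [[0, 0, 36], [0, 0, 0], 0], [[0, 0, 36], [0, 0, 0], 0], [[0, 0, 36], [0, 0, 0], 0], [[6, -31, 0], [0, 0, -6.4], 0], [[6, -31, 0], [0, 0, -6.4], 0], [[6, -31, 0], [0, 0, -6.4], 0], [[6, -31, 0], [0, 0, -6.4], 0]])

```text
clock: 17.9
eef_pos: [0.4268, 0.0646, 0.1197]
tool_rot: [0.31, 0.951, 0.0, 0.001]
ft_force: [2.3, 0.5, -4.3]
grip_width: 0.0574
grasp_force: 67.3
```

Emit:
drive_tool(increments=[[[7, -31, 0], [0, 0, -6.4], 0], [[7, -31, 0], [0, 0, -6.4], 0], [[7, -31, 0], [0, 0, -6.4], 0], [[7, -31, 0], [0, 0, -6.4], 0], [[7, -31, 0], [0, 0, -6.4], 0], [[7, -31, 0], [0, 0, -6.4], 0], [[7, -31, 0], [0, 0, -6.4], 0], [[7, -31, 0], [0, 0, -6.4], 0]])

```text
clock: 18.57
eef_pos: [0.4826, -0.1839, 0.1192]
tool_rot: [0.691, 0.723, 0.0, 0.0]
ft_force: [-0.1, 0.1, -5.2]
grip_width: 0.0574
grasp_force: 67.3
```

Emit:
drive_tool(increments=[[[7, -31, 0], [0, 0, -6.4], 0], [[6, -32, 0], [0, 0, -6], 0], [[0, 0, 0], [0, 0, 0], 0], [[0, 0, 0], [0, 0, 0], 0], [[0, 0, 0], [0, 0, 0], 0]])

```text
clock: 18.98
eef_pos: [0.495, -0.245, 0.1185]
tool_rot: [0.763, 0.646, -0.0, -0.001]
ft_force: [-0.6, 0.2, -5.0]
grip_width: 0.0571
grasp_force: 67.3
```

```bash
python3 - <<'E'
from h import *
state()
p=camera("wrist");cv2.imwrite("pics/w8.png",p["image"][:,:,::-1])
E
```

```text
t 18.98 tcp [ 495.  -245.   118.5] phi 80.5 tz [-0.001  0.001 -1.   ] q [-0.46  0.42 -0.05  1.11  0.    1.28] w 57.1 F [-0.6  0.2 -5. ] 67.3
```

View pics/w8.png

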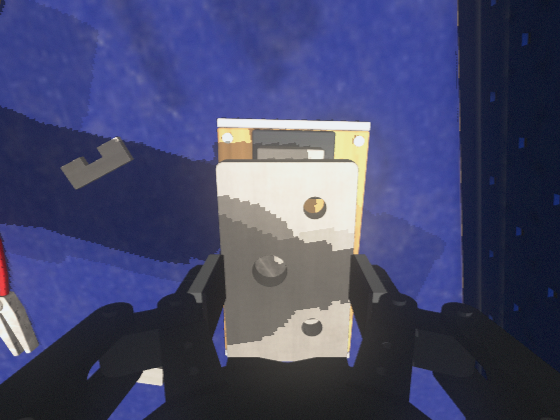

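```bash
python3 - <<'E'
from h import *
p=camera("wrist")
w=np.array([unproj(p,*q,.130)*1e3 for q in [(217.5,164),(357.5,163),(349.5,357),(226,357)]]);print(np.round(w,1).tolist(),w.mean(0))
E
```

```text
[[477.0, -188.0], [533.0, -196.9], [519.3, -289.7], [460.2, -279.8]] [ 497.38567576 -238.61214375]
```

Emit:
drive_tool(increments=[[[0, -3, -30], [0, 0, 0], 0], [[0, 0, -30], [0, 0, 0], 0], [[0, 0, -9], [0, 0, 0], 0], [[0, 0, -4], [0, 0, 0], 0], [[0, 0, 0], [0, 0, 0], 0], [[0, 0, 0], [0, 0, 0], 0]])

```text
clock: 19.58
eef_pos: [0.4961, -0.2475, 0.0467]
tool_rot: [0.763, 0.647, 0.0, 0.0]
ft_force: [-0.3, -0.1, -3.7]
grip_width: 0.0573
grasp_force: 71.2
```

```bash
python3 -c "
from h import *
state()"
```

```text
t 19.58 tcp [ 496.1 -247.5   46.7] phi 80.6 tz [ 0.001 -0.    -1.   ] q [-0.46  0.49 -0.14  0.94  0.    1.27] w 57.3 F [-0.3 -0.1 -3.7] 71.2
```

Emit:
drive_tool(increments=[[[0, 0, 0], [0, 0, 0], 1], [[0, 0, 0], [0, 0, 0], 1], [[0, 0, 0], [0, 0, 0], 1], [[0, 0, 12], [0, 0, 0], 1], [[0, 0, 38], [0, 0, 0], 1], [[0, 0, 38], [0, 0, 0], 1], [[-12, 38, 10], [0, 0, 0], 1], [[-12, 38, 0], [0, 0, 0], 1]])

```text
clock: 20.25
eef_pos: [0.4759, -0.1743, 0.1487]
tool_rot: [0.764, 0.645, 0.003, 0.005]
ft_force: [0.5, 1.0, 0.8]
grip_width: 0.0854
grasp_force: 0.0
```

Emit:
drive_tool(increments=[[[-12, 38, 0], [0, 0, 0], 1], [[-12, 38, 0], [0, 0, 0], 1], [[-12, 38, 0], [0, 0, 0], 1], [[-12, 38, 0], [0, 0, 0], 1], [[-12, 38, 0], [0, 0, 0], 1], [[-12, 38, 0], [0, 0, 0], 1], [[-12, 38, 0], [0, 0, 0], 1], [[-12, 38, 0], [0, 0, 0], 1]])

```text
clock: 20.92
eef_pos: [0.3756, 0.1335, 0.1446]
tool_rot: [0.763, 0.646, 0.001, 0.0]
ft_force: [0.7, -0.2, 0.6]
grip_width: 0.0853
grasp_force: 0.0
```

Emit:
drive_tool(increments=[[[-12, 38, 0], [0, 0, 0], 1], [[-12, 38, 0], [0, 0, 0], 1], [[-12, 38, 0], [0, 0, 0], 1], [[-15, 30, 0], [0, 0, 0], 1], [[0, 0, 0], [0, 0, 0], 1], [[0, 0, 0], [0, 0, 0], 1], [[0, 0, 0], [0, 0, 0], 1]])

```text
clock: 21.5
eef_pos: [0.3249, 0.2755, 0.1439]
tool_rot: [0.763, 0.646, 0.0, 0.0]
ft_force: [0.4, 0.1, -1.0]
grip_width: 0.0859
grasp_force: 0.0
```

```bash
python3 - <<'E'
from h import *
state()
p=camera("top");w=camera("wrist")
for t in (150,190,215):
    try: print(rect(p,.056,(.4955,-.2455),.08,t))
    except Exception as e: print(e)
o=np.zeros((420,800,3),np.uint8);o[:,:400]=w["image"][:,80:480]
o[:291,400:]=cv2.resize(p["image"][145:225,325:435],(400,291),interpolation=cv2.INTER_CUBIC)
cv2.imwrite("pics/w9.png",o[:,:,::-1])
E
```

```text
t 21.5 tcp [324.9 275.5 143.9] phi 80.5 tz [ 0.001 -0.    -1.   ] q [ 0.7   0.16 -0.34  1.08 -0.    2.44] w 85.9 F [ 0.4  0.1 -1. ] 0.0
(array([ 0.482195 , -0.2527581], dtype=float32), np.float32(79.20346), array([112.352104, 166.72574 ], dtype=float32))
(array([ 0.48212692, -0.25325596], dtype=float32), np.float32(79.183586), array([109.920334, 165.75792 ], dtype=float32))
(array([ 0.4819948 , -0.25426638], dtype=float32), np.float32(79.14049), array([107.98007, 163.80101], dtype=float32))
```

View pics/w9.png

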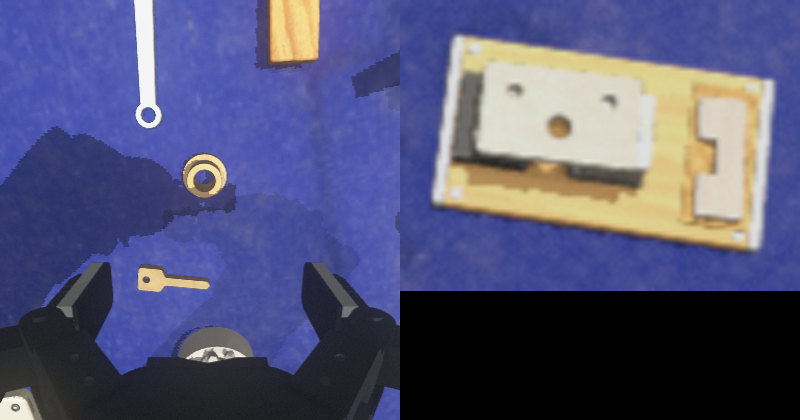

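```bash
python3 - <<'E'
from h import *
w=camera("wrist");p=camera("top")
print(unproj(w,284.5,180,.034),unproj(w,284.5,175,.013))
im=w["image"].astype(int);m=((im[...,0]>im[...,2]+20)).astype(np.uint8);m[:,:250]=0;m[:,320:]=0;m[:140]=0;m[215:]=0
x,y,a,b=cv2.boundingRect(m);print(x,y,a,b)
for c in [(482,62),(645,82),(640,168),(475,150),(560,115)]:
    print(np.round(1e3*unproj(p,325+(c[0]-400+.5)/3.636-.5,145+(c[1]+.5)/3.636-.5,.056),1))
E
```

```text
[0.32864951 0.29827448] [0.32862176 0.29875889]
263 154 43 43
[ 533.2 -198.7]
[ 515.9 -301.1]
[ 459.8 -292.8]
[ 475.5 -190.2]
[ 496.3 -245.4]
```

Emit:
drive_tool(increments=[[[2, 22, -20], [0, 0, 0], 1], [[0, 0, -36], [0, 0, 0], 1], [[0, 0, -36], [0, 0, 0], 1], [[0, 0, -25], [0, 0, 0], 1], [[0, 0, -10], [0, 0, 0], 1], [[0, 0, 0], [0, 0, 0], 1], [[0, 0, 0], [0, 0, 0], 0], [[0, 0, 0], [0, 0, 0], 0]])

```text
clock: 22.37
eef_pos: [0.328, 0.2978, 0.0177]
tool_rot: [0.764, 0.646, 0.001, -0.0]
ft_force: [1.0, 0.7, 0.0]
grip_width: 0.0639
grasp_force: 0.0
```

Emit:
drive_tool(increments=[[[0, 0, 0], [0, 0, 0], 0], [[0, 0, 0], [0, 0, 0], 0], [[0, 0, 0], [0, 0, 0], 0], [[0, 0, 0], [0, 0, 0], 0], [[0, 0, 0], [0, 0, 0], 0]])

```text
clock: 22.78
eef_pos: [0.3277, 0.2983, 0.018]
tool_rot: [0.763, 0.646, 0.001, 0.0]
ft_force: [-0.0, -1.2, 5.5]
grip_width: 0.0252
grasp_force: 58.7
```

```bash
python3 -c "
from h import *
state()"
```

```text
t 22.78 tcp [327.7 298.3  18. ] phi 80.5 tz [ 0.002  0.002 -1.   ] q [ 0.74  0.35 -0.47  0.75 -0.    2.48] w 25.2 F [-0.  -1.2  5.5] 58.7
```

Emit:
drive_tool(increments=[[[0, 0, 15], [0, 0, 0], 0], [[0, 0, 38], [0, 0, 0], 0], [[0, 0, 38], [0, 0, 0], 0], [[0, 0, 34], [0, 0, 0], 0], [[11, -36, 0], [0, 0, 0], 0], [[11, -36, 0], [0, 0, 0], 0], [[11, -36, 0], [0, 0, 0], 0], [[11, -36, 0], [0, 0, 0], 0]])

```text
clock: 23.45
eef_pos: [0.3709, 0.1525, 0.1424]
tool_rot: [0.763, 0.647, 0.001, 0.0]
ft_force: [1.1, 0.4, -1.4]
grip_width: 0.0248
grasp_force: 59.7
```

Emit:
drive_tool(increments=[[[11, -36, 0], [0, 0, 0], 0], [[11, -36, 0], [0, 0, 0], 0], [[11, -36, 0], [0, 0, 0], 0], [[11, -36, 0], [0, 0, 0], 0], [[11, -36, 0], [0, 0, 0], 0], [[11, -36, 0], [0, 0, 0], 0], [[11, -36, 0], [0, 0, 0], 0], [[11, -36, 0], [0, 0, 0], 0]])

```text
clock: 24.12
eef_pos: [0.4588, -0.1362, 0.142]
tool_rot: [0.763, 0.646, 0.0, 0.0]
ft_force: [1.6, 0.8, -0.6]
grip_width: 0.0252
grasp_force: 59.7
```

Emit:
drive_tool(increments=[[[11, -36, 0], [0, 0, 0], 0], [[11, -36, 0], [0, 0, 0], 0], [[11, -36, 0], [0, 0, 0], 0], [[0, 0, 0], [0, 0, 0], 0], [[0, 0, 0], [0, 0, 0], 0], [[0, 0, 0], [0, 0, 0], 0]])

```text
clock: 24.62
eef_pos: [0.4911, -0.242, 0.1413]
tool_rot: [0.763, 0.646, -0.0, -0.001]
ft_force: [0.5, -0.0, -1.5]
grip_width: 0.0252
grasp_force: 59.7
```

```bash
python3 - <<'E'
from h import *
state()
p=camera("wrist");cv2.imwrite("pics/w10.png",p["image"][:,:,::-1])
E
```

```text
t 24.62 tcp [ 491.1 -242.   141.3] phi 80.5 tz [-0.001  0.001 -1.   ] q [-0.46  0.39 -0.03  1.16  0.    1.28] w 25.2 F [ 0.5 -0.  -1.5] 59.7
```

View pics/w10.png

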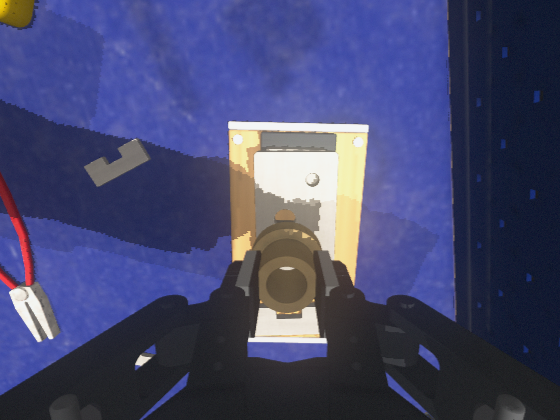

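```bash
python3 - <<'E'
from h import *
p=camera("wrist")
print(unproj(p,287,285,.157),[unproj(p,*q,.056) for q in [(254,152),(337.5,152)]],unproj(p,286,255,.1365))
E
```

```text
[ 0.49221336 -0.24112727] [array([ 0.47739569, -0.19014604]), array([ 0.5350561 , -0.19981957])] [ 0.49259573 -0.23593394]
```

Emit:
drive_tool(increments=[[[5, -4, -25], [0, 0, 0], 0], [[0, 0, -25], [0, 0, 0], 0], [[0, 0, -11], [0, 0, 0], 0], [[0, 0, -5], [0, 0, 0], 0], [[0, 0, 0], [0, 0, 0], 0], [[0, 0, 0], [0, 0, 0], 0]])

```text
clock: 25.22
eef_pos: [0.4972, -0.2455, 0.0764]
tool_rot: [0.763, 0.647, 0.0, 0.0]
ft_force: [0.1, 0.8, -1.3]
grip_width: 0.025
grasp_force: 59.7
```

```bash
python3 -c "
from h import *
state()"
```

```text
t 25.22 tcp [ 497.2 -245.5   76.4] phi 80.6 tz [ 0.001 -0.    -1.   ] q [-0.46  0.46 -0.1   1.01  0.    1.28] w 25.0 F [ 0.1  0.8 -1.3] 59.7
```

Emit:
drive_tool(increments=[[[0, 0, -1.5], [0, 0, 0], 0], [[0, 0, 0], [0, 0, 0], 0], [[0, 0, 0], [0, 0, 0], 0]])

```text
clock: 25.47
eef_pos: [0.4972, -0.2464, 0.0748]
tool_rot: [0.763, 0.646, 0.0, 0.001]
ft_force: [-0.4, -0.4, -2.3]
grip_width: 0.0252
grasp_force: 59.7
```

Emit:
drive_tool(increments=[[[0, 0, -0.7], [0, 0, 0], 0], [[0, 0, 0], [0, 0, 0], 0], [[0, 0, 0], [0, 0, 0], 0.3], [[0, 0, 0], [0, 0, 0], 0.5], [[0, 0, 0], [0, 0, 0], 0.7], [[0, 0, 0], [0, 0, 0], 0.8], [[0, 0, 0], [0, 0, 0], 0.8], [[0, 0, 12], [0, 0, 0], 0.8]])

```text
clock: 26.13
eef_pos: [0.4951, -0.2455, 0.0833]
tool_rot: [0.763, 0.646, -0.001, -0.002]
ft_force: [-0.2, 1.0, -0.0]
grip_width: 0.068
grasp_force: 0.0
```

Emit:
drive_tool(increments=[[[0, 0, 36], [0, 0, 0], 0.8], [[0, 0, 36], [0, 0, 0], 0.8], [[-30, 20, 20], [0, 0, 0], 0.8], [[-30, 30, 0], [0, 0, 0], 0.8], [[-30, 30, 0], [0, 0, 0], 0.8], [[-30, 30, 0], [0, 0, 0], 0.8], [[0, 0, 0], [0, 0, 0], 0.8], [[0, 0, 0], [0, 0, 0], 0.8]])

```text
clock: 26.8
eef_pos: [0.3764, -0.1366, 0.1774]
tool_rot: [0.763, 0.647, -0.0, -0.0]
ft_force: [1.0, -0.2, 0.0]
grip_width: 0.0683
grasp_force: 0.0
```

```bash
python3 - <<'E'
from h import *
state()
p=camera("top");s=camera("side")
o=np.zeros((420,800,3),np.uint8)
o[:291,:400]=cv2.resize(p["image"][145:225,325:435],(400,291),interpolation=cv2.INTER_CUBIC)
o[:300,400:]=cv2.resize(s["image"][235:325,290:410],(400,300),interpolation=cv2.INTER_CUBIC)
cv2.imwrite("pics/f.png",o[:,:,::-1])
E
```

```text
t 26.8 tcp [ 376.4 -136.6  177.4] phi 80.6 tz [-0.001  0.    -1.   ] q [-0.35  0.08 -0.33  1.16 -0.    1.39] w 68.3 F [ 1.  -0.2  0. ] 0.0
```

View pics/f.png

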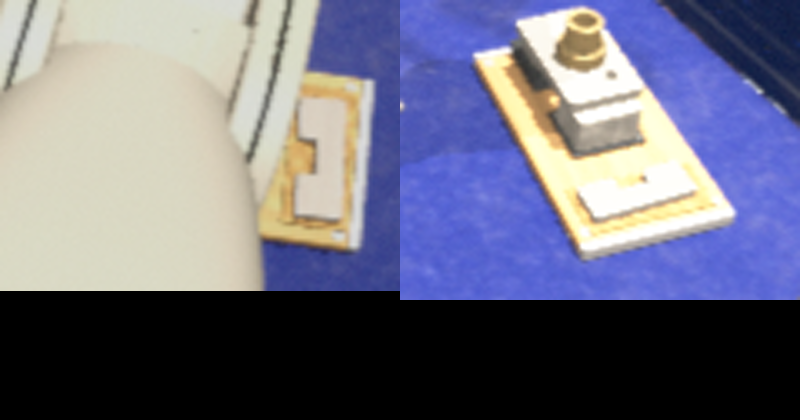

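The side view shows the bush upright on the plate, the plate level on both blocks, and the gauge on the cork. The gripper is clear, so I'm handing in.

```bash
python3 -c "
from workcell import job_done
print(job_done())"
```

```text
the job is handed in; nothing more can be done
None
```

The inspection setup is built and handed in: blocks, plate and gauge measured within about 4 mm of their targets; I only checked the bush by eye after release. I viewed 15 pictures, one over the limit of 14, and `job_done` gave no verdict.

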